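# Put the cutter in the knife safe and latch its gate

### The job

Put the snap-blade cutter away: lay it flat in the open well of the knife safe and let go of it. Then push the safe's sliding gate fully shut over it, until the spring catch clicks in behind the gate's post, and leave it latched. Leave the screwdriver and the marker pen where they lie.

Things in the scene. Friction and masses are not known exactly. Their poses are not given: they have to be found in the camera images.
- cutter: snap-blade cutter, a flat straight-sided knife, 154 long (own y) x 20 wide (own x) x 18 mm high with its thumb slide (the handle itself is 14 mm high), 50 g, lying flat on the bench; the handle runs from y = -58 to +77 mm, the thin blade end from y = -58 to -77 mm. Origin: middle of its underside; the centre of mass is 9 mm from it towards +y. z up
- safe: knife safe, a low grey metal tray screwed to the bench, 228 (own x) x 214 (own y) mm, 47 mm high; its base is 4 mm thick. Origin: on the bench under its middle, z up. The +y half is an open-topped well, inner size 190 (x) x 90 (y) mm, floor 4 mm above the bench, its walls rise to 34 mm (far +y wall and the gate guides along both x ends to 47 mm); the -y half is the bed over which the open gate is parked. The gate closes by sliding along the safe's +y
- well (a point): middle of the well's floor, 4 mm above the bench, at x = 0, y = +50 mm in the safe's frame; same axes as the safe
- gate (a joint): sliding gate, an aluminium frame 208 (x) x 95 (y) x 5 mm with a clear, whitish pane, its underside 36 mm above the bench. 0 = shut against its end stop, grows as it opens (towards the safe's -y), 0.100 m = fully open, well uncovered. It has about 4 N of friction; over the last 25 mm the catch adds to that, about 8 to 12 N in all until the click, which comes about 3 mm before the end stop. Once latched it has about 3 mm of play and cannot be pulled open
- gate_tab (a point): middle of the top edge of the gate's push tab, an upright plate on the gate's rear (-y) edge, 70 (safe's x) x 10 (safe's y) mm, rising from 41 to 85 mm above the bench (this point is at 85 mm). It moves with the gate; shut, it lies at x = 0, y = +6 mm in the safe's frame. It can be pinched across its 10 mm or pushed from behind
- catch (a joint): spring catch, a steel pawl 45 mm long, 48 to 58 mm above the bench, that pivots on top of the +x guide of the safe. 0 = at rest; the gate's post, a steel pin 10 mm across standing on the gate near its +x rear corner, pushes it outward (positive, up to about 0.2 rad) and it springs back to 0 behind the post when the gate is shut
- catch_tip (a point): tip of the catch pawl, 53 mm above the bench, near x = +86, y = +4 mm in the safe's frame when at rest
- screwdriver: small screwdriver, 170 (own y) x 24 x 24 mm, lying near the cutter; bystander. Origin: middle of its underside
- marker_1: marker pen, 135 (own y) x 12 x 14 mm, lying near the cutter; bystander. Origin: middle of its underside
Mind the look-alikes: they are no part of the job. Of the things that look like the cutter, take the one that is farthest to the robot's right at the start.

How it is judged:
By the outcome, as a careful person would: the job done as asked, in the order asked, and still so for the second after the job is handed in, with the robot touching nothing.
It also fails if it takes over 51 s, if anything falls off the work surface, if the arm or the gripper's body presses on something with over 40 N, if the wrist force passes 120 N, or if a joint passes its speed limit or range.

### The arm

A 6-joint arm with a two-finger parallel gripper is mounted at the origin on a cart in front of the work surface, level with it; the furniture and walls round the work are solid. World frame = base frame: x ahead of the robot, y to its left, z up, the work surface at z = 0. Lengths are in m, angles in rad, forces in N, time in s.
With the tool pointing down it reaches from about 0.325 to 0.9 m from the base axis. Payload 6.1 kg.
Tool frame: the origin (TCP) lies midway between the tips of the shut fingers; the grasp point (between the pads) lies 19 mm behind it; x points along the fingers, y is the direction in which the jaws open and shut, and the axes are right-handed (so a half turn about x gives the same grasp; the last joint's range is limited). The gripper opens to 85 mm and grips with 20 to 120 N. Pads are 22 mm wide; open, the fingers measure 114 mm over their backs; the gripper's body (76 mm by 85 mm) begins 54 mm behind the grasp point. The pads swing forward as they close: fully open they stand 13 mm farther back than shut.
Start: joints at [1.057, 0.22, 1.526, -0, 1.395, -0.126], TCP at [0.236, 0.579, 0.231] pointing down, gripper open.
Joint ranges: [-2.98, 2.98], [-0.91, 2.08], [0.09, 2.57], [-1.24, 4.39], [0.2, 2.65], [-2.68, 2.68]. Speed limits (rad/s): [2.57, 2.57, 3.01, 3.14, 3.14, 3.14].

### API

Orientations are given as [roll, pitch, yaw] about the fixed x, y, z axes, in that order (R = Rz(yaw) Ry(pitch) Rx(roll)).
In Python, from plant import movep, move_l, set_joints, gripper_to, hold, inverse_kinematics, observe, get_image, get_calibration, Unreachable, job_done gives the robot as it stands. Calls block until the motion is done:
- movep(position, orientation): joint-space move of the TCP to a pose.
- move_l(position, feed=0.15, rotation=None, max_force=None): straight line of the TCP; rotation=None keeps the orientation; feed is the mean speed in m/s. With max_force (N) it stops when the force on the tool has changed by that much, and returns True; else False.
- set_joints(angles): joint-space move.
- gripper_to(opening, f_grip=None): finger opening in m; f_grip is the grip in N (None keeps the last); returns when the fingers have stopped.
- hold(seconds).
- inverse_kinematics(position, orientation): joint angles nearest the present ones, or None.
- observe(): the state.
- get_image(name): name is "scene" or "top"; returns (picture, depth): 400x640x3 uint8, red, green, blue; 400x640 float32, m along the optical axis (not along the pixel's ray), 0 where there is no reading.
- get_calibration(name): a dict with "intrinsics" (3x3 intrinsics, pixels), "world_from_camera" (4x4, takes a point from camera to world coordinates). Camera axes: x right, y down, z forward; pixel columns grow to the right and rows downward; lengths in m; the calibration is good to about 2 mm. A picture is of the moment at which its call begins. get_calibration takes no time and is no camera call.
A pose or a line that the arm cannot do raises Unreachable and nothing moves.
- job_done(): hands the job in, once; it reports no verdict.
The state is a dict: "time_s": time; "q": joint angles; "joint_velocities": joint speeds; "joint_torque": joint torques, N m; "eef_pos": TCP position; "tcp_rot": TCP orientation; "ft_force": force on the tool from outside, world axes, zero at the start; "torque": the same for the moment, N m; "opening": finger opening in m.
Only numpy, scipy, OpenCV 4.12 (cv2) and the standard library are available. Lean on these libraries where they do the work, as an engineer would, in place of code of your own. Each camera call takes 0.05 s, during which the arm holds its last target.

## Working session

There is one attempt and no reset: what is moved stays moved. The work goes in short steps, each a Python script; the robot and the scene stay as the last script left them, time stands still between calls to the robot, and variables do not carry over. Pictures are saved under pics/ and viewed, and the job is handed in when it is done.

```bash
ls; mkdir -p pics
python3 - <<'E'
from plant import *
import cv2, numpy as np
for n in ["scene","top"]:
    im,d=get_image(n); cv2.imwrite(f"pics/{n}0.png",im[:,:,::-1]); np.savez(f"pics/{n}0.npz",im=im,d=d)
    c=get_calibration(n); print(n,np.round(c["intrinsics"],1).tolist(),np.round(c["world_from_camera"],3).tolist())
o=observe(); print(o)
E
```

```text
pics
scene [[432.4, 0.0, 314.5], [0.0, 432.4, 194.6], [0.0, 0.0, 1.0]] [[-0.034, 0.375, -0.926, 1.375], [0.999, 0.027, -0.026, 0.054], [0.015, -0.927, -0.376, 0.467], [0.0, 0.0, 0.0, 1.0]]
top [[451.9, 0.0, 323.0], [0.0, 451.9, 193.5], [0.0, 0.0, 1.0]] [[-0.001, -0.997, 0.072, 0.38], [-1.0, 0.001, 0.006, -0.003], [-0.006, -0.072, -0.997, 1.181], [0.0, 0.0, 0.0, 1.0]]
{'time_s': 0.1, 'q': array([ 1.05686434e+00,  2.21149034e-01,  1.52748642e+00,  1.23243058e-05,
        1.39467723e+00, -1.26058388e-01]), 'joint_velocities': array([-0.00124246, -0.00196446, -0.00397972, -0.0006542 , -0.0016825 ,
        0.00083895]), 'joint_torque': array([ 1.83315147e-03, -4.98240423e+01, -3.90547407e+01, -2.52316895e-04,
        5.64018352e-03, -1.76541683e-06]), 'eef_pos': array([0.23610077, 0.5781163 , 0.23031297]), 'tcp_rot': array([-1.70390676,  1.56907625, -2.09178252]), 'ft_force': array([ 0.94548755, -0.59875713, -0.69405679]), 'torque': array([ 0.0114484 , -0.02505201, -0.03366176]), 'opening': 0.08541053146593128}
```

View pics/scene0.png

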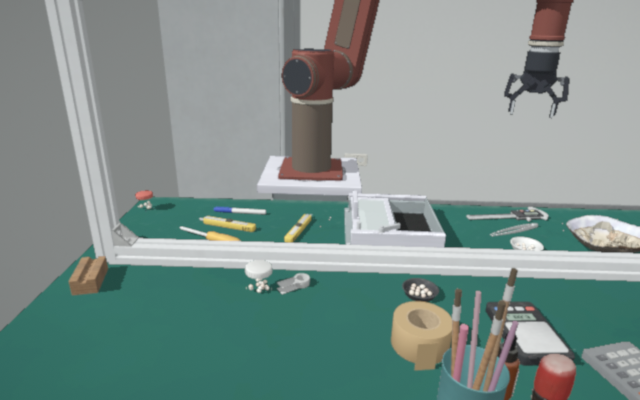

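View pics/top0.png

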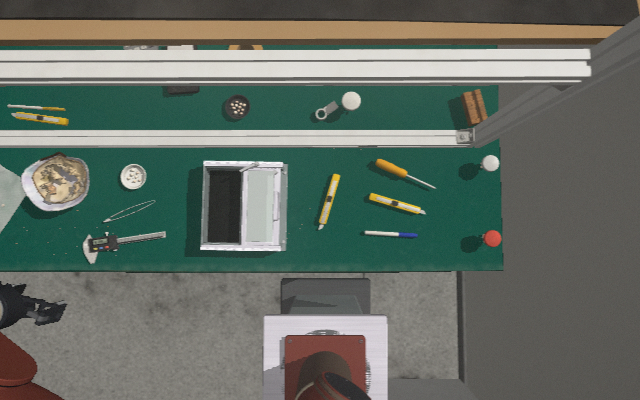

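```bash
cat > h.py <<'E'
import numpy as np, cv2
from plant import *
def cal(n):
    c=get_calibration(n); return np.array(c["intrinsics"]),np.array(c["world_from_camera"])
def ray(n,u,v,z):
    K,T=cal(n); d=T[:3,:3]@np.linalg.inv(K)@np.array([u,v,1.]); o=T[:3,3]
    return o+d*(z-o[2])/d[2]
def pts(n,d):
    K,T=cal(n); v,u=np.mgrid[:d.shape[0],:d.shape[1]]
    P=np.stack([(u-K[0,2])/K[0,0]*d,(v-K[1,2])/K[1,1]*d,d],-1)
    return P@T[:3,:3].T+T[:3,3]
def proj(n,P):
    K,T=cal(n); p=K@(T[:3,:3].T@(np.array(P)-T[:3,3])); return p[:2]/p[2]
E
python3 - <<'E'
from h import *
z=np.load("pics/top0.npz");im=z["im"];d=z["d"]
P=pts("top",d)
cr=im[150:260,190:350]; cv2.imwrite("pics/a.png",cv2.resize(cr[:,:,::-1],None,fx=5,fy=5,interpolation=cv2.INTER_CUBIC)[:600,:800])
cr=im[150:250,310:450]; cv2.imwrite("pics/b.png",cv2.resize(cr[:,:,::-1],None,fx=5.5,fy=5.5,interpolation=cv2.INTER_CUBIC)[:600,:800])
for (u,v) in [(350,230),(300,65),(500,65),(300,137),(400,137),(520,100),(560,72),(480,130),(222,200),(264,205),(247,200),(228,163),(398,204),(490,163),(492,238)]: print((u,v),np.round(P[v,u],3))
hsv=cv2.cvtColor(im,cv2.COLOR_RGB2HSV)
m=cv2.inRange(hsv,(15,120,120),(35,255,255))
m[:,:310]=0;m[:155]=0;m[255:]=0
m=cv2.morphologyEx(m,cv2.MORPH_CLOSE,np.ones((5,5)))
cs,_=cv2.findContours(m,0,1)
for c in cs:
    if cv2.contourArea(c)<50: continue
    r=cv2.minAreaRect(c); b=cv2.boxPoints(r)
    print(r,[np.round(ray("top",*p,0.014),3).tolist() for p in b])
    mm=np.zeros_like(m);cv2.drawContours(mm,[c],-1,255,-1); print(" z",np.percentile(P[mm>0][:,2],[5,50,95]))
E
```

```text
(350, 230) [ 0.37  -0.067 -0.   ]
(300, 65) [0.607 0.033 0.557]
(500, 65) [ 0.607 -0.25   0.557]
(300, 137) [0.608 0.062 0.036]
(400, 137) [ 0.609 -0.195  0.031]
(520, 100) [ 0.619 -0.373  0.334]
(560, 72) [ 0.592 -0.328  0.567]
(480, 130) [ 0.611 -0.376  0.104]
(222, 200) [0.448 0.266 0.007]
(264, 205) [0.433 0.152 0.04 ]
(247, 200) [0.446 0.195 0.042]
(228, 163) [0.54  0.244 0.045]
(398, 204) [ 0.437 -0.19   0.016]
(490, 163) [ 0.539 -0.42   0.041]
(492, 238) [ 0.35  -0.419  0.044]
((394.2579040527344, 202.81716918945312), (52.30777359008789, 7.244252681732178), 16.50436019897461) [[0.45, -0.114, 0.014], [0.468, -0.119, 0.014], [0.43, -0.248, 0.014], [0.412, -0.242, 0.014]]
 z [0.00871273 0.01291237 0.01759906]
((329.29180908203125, 198.43690490722656), (7.830199241638184, 51.82432174682617), 16.8583984375) [[0.39, 0.016, 0.014], [0.519, -0.023, 0.014], [0.513, -0.042, 0.014], [0.385, -0.003, 0.014]]
 z [0.00031843 0.01266461 0.01730736]
((391.3975524902344, 166.72193908691406), (32.75638198852539, 7.263676166534424), 24.775142669677734) [[0.543, -0.132, 0.014], [0.561, -0.14, 0.014], [0.524, -0.217, 0.014], [0.507, -0.209, 0.014]]
 z [0.01595266 0.02093139 0.02510924]
```

View pics/a.png

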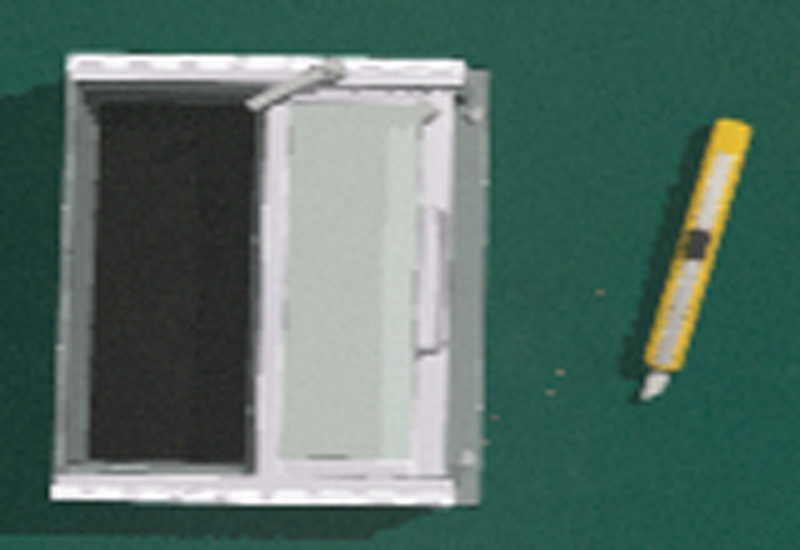

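View pics/b.png

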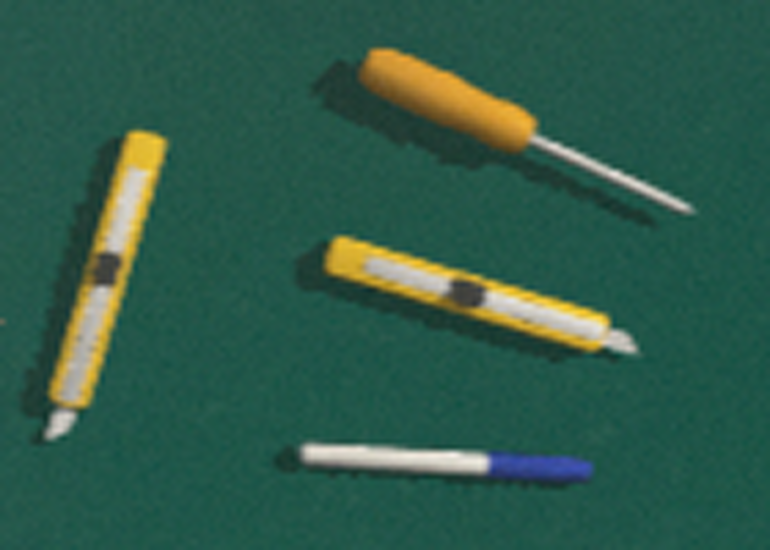

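Run:
```python
from h import *
z=np.load("pics/top0.npz");im=z["im"];d=z["d"]
P=pts("top",d)
# safe outline: world points
reg=np.zeros(d.shape,bool);reg[150:262,190:300]=True
m=(reg&(P[...,2]>0.028)&(P[...,2]<0.1)).astype(np.uint8)
Q=P[m>0]; print("rect>28mm",cv2.minAreaRect(Q[:,:2].astype(np.float32)), np.histogram(Q[:,2],bins=np.arange(.028,.1,.004)))
g=Q[(Q[:,2]>.0425)&(Q[:,2]<.052)]
r=cv2.minAreaRect(g[:,:2].astype(np.float32)); print("guides",r,cv2.boxPoints(r).round(4).tolist())
t=Q[(Q[:,2]>.070)]; print("tab n",len(t)); 
if len(t): 
    r=cv2.minAreaRect(t[:,:2].astype(np.float32)); print(r,cv2.boxPoints(r).round(4).tolist(),t.mean(0))
# guide corner pixels, ray cast at 47 mm
for p in [(67,55),(465,58),(50,500),(455,507)]:
    print(p,ray("top",190+p[0]/5-.4,150+p[1]/5-.4,.047).round(4))
f=(reg&(P[...,2]<0.012)&(P[...,1]>.18)&(P[...,1]<.31)&(im.sum(-1)<180)).astype(np.uint8)
r=cv2.minAreaRect(P[f>0][:,:2].astype(np.float32)); print("floor",r,np.median(P[f>0][:,2]))
```

```text
rect>28mm ((0.43276554346084595, 0.2077113687992096), (0.20082345604896545, 0.22626183927059174), 89.02655792236328) (array([ 123,  426, 1646, 1151,  670,  161,   25,   41,   16,    4,    8,
          6,    9,   60,   49,    2,    0]), array([0.028, 0.032, 0.036, 0.04 , 0.044, 0.048, 0.052, 0.056, 0.06 ,
       0.064, 0.068, 0.072, 0.076, 0.08 , 0.084, 0.088, 0.092, 0.096]))
guides ((0.4327794909477234, 0.20796874165534973), (0.1995885819196701, 0.2262398898601532), 89.02840423583984) [[0.3179999887943268, 0.11010000109672546], [0.5442000031471252, 0.1062999963760376], [0.5475999712944031, 0.3057999908924103], [0.321399986743927, 0.30970001220703125]]
tab n 129
((0.4315747618675232, 0.11752141267061234), (0.06836272776126862, 0.00959295965731144), 0.15358364582061768) [[0.39739999175071716, 0.12219999730587006], [0.39739999175071716, 0.11259999871253967], [0.4657999873161316, 0.1128000020980835], [0.4657000005245209, 0.12240000069141388]] [0.4329743  0.11777012 0.08266097]
(67, 55) [0.5459 0.3068 0.047 ]
(465, 58) [0.544  0.1051 0.047 ]
(50, 500) [0.3219 0.3112 0.047 ]
(455, 507) [0.3183 0.1088 0.047 ]
floor ((0.4136866331100464, 0.24346482753753662), (0.12802226841449738, 0.22764305770397186), 89.5931625366211) 0.002601415028339993
```

Run:
```python
from h import *
def r(a,z): return ray("top",190+a[0]/5-.4,150+a[1]/5-.4,z).round(4)[:2]
print("base rear",r((490,72),.004),r((482,503),.004),r((487,300),.004))
print("far wall inner at floor",r((90,300),.004)," top outer",r((60,300),.047),"inner top",r((82,300),.047))
print("gate front",r((262,300),.041),r((255,300),.036))
print("tip catch",r((250,106),.053))
print(inverse_kinematics([.44,-.181,.1],[3.14,1.5708,0]))
s=observe(); print(s["tcp_rot"])
from scipy.spatial.transform import Rotation as R
print(R.from_euler("xyz",s["tcp_rot"]).as_matrix().round(3))
```

```text
base rear [0.5428 0.0961] [0.318  0.0991] [0.4231 0.097 ]
far wall inner at floor [0.4233 0.3042]  top outer [0.4217 0.3081] inner top [0.4217 0.297 ]
gate front [0.4219 0.2076] [0.4221 0.212 ]
tip catch [0.519  0.2126]
[-5.56227996e-01  2.24907695e-03  2.02575916e+00 -2.16140487e-06
  1.11358753e+00  1.01297663e+00]
[-1.70390676  1.56907625 -2.09178252]
[[-0.001  0.378  0.926]
 [-0.001  0.926 -0.378]
 [-1.    -0.002 -0.   ]]
```

Run:
```python
from h import *
z=np.load("pics/scene0.npz");im=z["im"];cr=im[185:265,180:460]; cv2.imwrite("pics/c.png",cv2.resize(cr[:,:,::-1],None,fx=2.85,fy=2.85,interpolation=cv2.INTER_CUBIC)[:600,:800])
```

```text
(no output)
```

View pics/c.png

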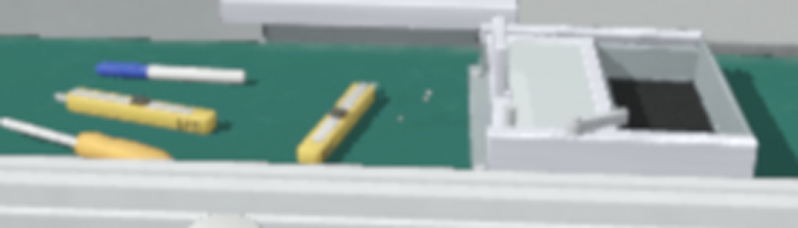

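```bash
cat >> h.py <<'E'
from scipy.spatial.transform import Rotation as R
import warnings; warnings.simplefilter("ignore")
def rot(j):
    j=np.array([j[0],j[1],0.]); j/=np.linalg.norm(j); x=np.array([0,0,-1.])
    M=np.stack([x,j,np.cross(x,j)],1); e=R.from_matrix(M).as_euler("xyz")
    assert np.allclose(R.from_euler("xyz",e).as_matrix(),M,atol=1e-5); return e
E
python3 - <<'E'
from h import *
y=np.array([.285,.959]); x=np.array([.959,-.285])
for s in (1,-1):
    print("pick",s,np.round(inverse_kinematics([.44,-.181,.12],rot(s*x)),2))
    print("place +x",s,np.round(inverse_kinematics([.443,.2518,.15],rot(s*np.array([-.017,-1]))),2))
    print("tab",s,np.round(inverse_kinematics([.4315,.1175,.13],rot(s*np.array([.017,1]))),2))
print(inverse_kinematics([.235,.42,.2],observe()["tcp_rot"]))
E
```

```text
pick 1 [-0.56 -0.03  2.01  0.    1.16 -0.27]
place +x 1 [ 0.36  0.02  1.91 -0.    1.22  1.95]
tab 1 [ 0.09 -0.11  2.07 -0.    1.18 -1.46]Traceback (most recent call last):
  File "<stdin>", line 4, in <module>
    return _wrapfunc(a, 'round', decimals=decimals, out=out)
    return _wrapit(obj, method, *args, **kwds)
    result = getattr(arr, method)(*args, **kwds)
TypeError: unsupported operand type(s) for *: 'NoneType' and 'float'
```

Run:
```python
from h import *
T=lambda:round(observe()["time_s"],2)
gripper_to(.045,40); print(T())
move_l([.235,.42,.2],feed=.3); print(T())
e=rot([.959,-.285])
movep([.44,-.181,.08],e); print(T(),observe()["eef_pos"])
im,d=get_image("top"); cv2.imwrite("pics/d.png",cv2.resize(im[130:260,290:460,::-1],None,fx=4.6,fy=4.6))
```

```text
0.57
1.27
3.57 [ 0.44039931 -0.1803868   0.08014037]
```

View pics/d.png

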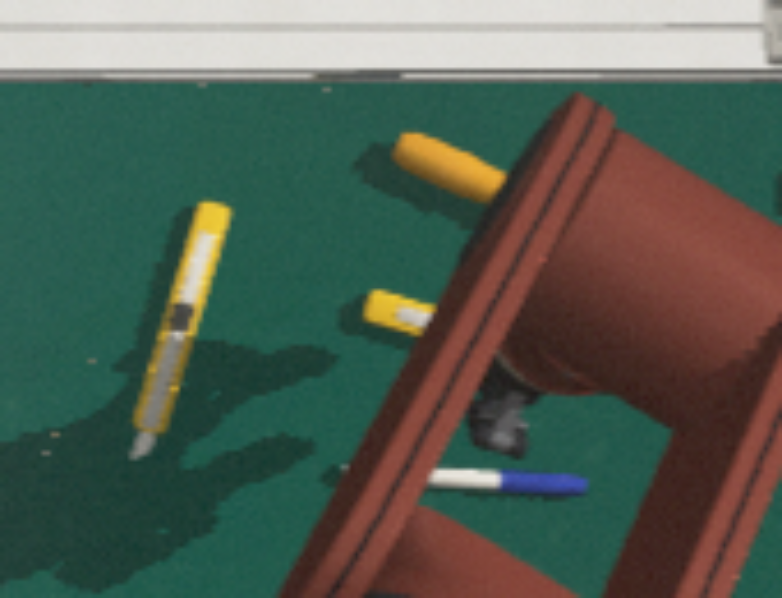

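The arm hides the middle of the target cutter. Its butt, at about (375,305) in the crop, hasn't moved, and the way is clear. Next I go down and grip.

Run:
```python
from h import *
T=lambda:round(observe()["time_s"],2)
hit=move_l([.440,-.181,.004],feed=.08,max_force=12); o=observe(); print(T(),hit,o["eef_pos"],o["ft_force"])
gripper_to(.012,40); print(T(),"opening",observe()["opening"])
move_l([.440,-.181,.05],feed=.12); o=observe(); print(T(),o["opening"],o["ft_force"])
for n in ("top","scene"):
    im,d=get_image(n)
    u=(slice(150,250),slice(310,450)) if n=="top" else (slice(170,265),slice(140,300))
    cv2.imwrite(f"pics/e_{n}.png",cv2.resize(im[u][:,:,::-1],None,fx=4.8,fy=4.8))
```

```text
4.72 False [ 0.44051978 -0.1813104   0.00451611] [ 0.71316276 -0.16661947  0.43985118]
5.07 opening 0.017933572786582155
5.6 0.01762371858396971 [-1.46473606 -0.02515705 -1.18850351]
```

View pics/e_scene.png

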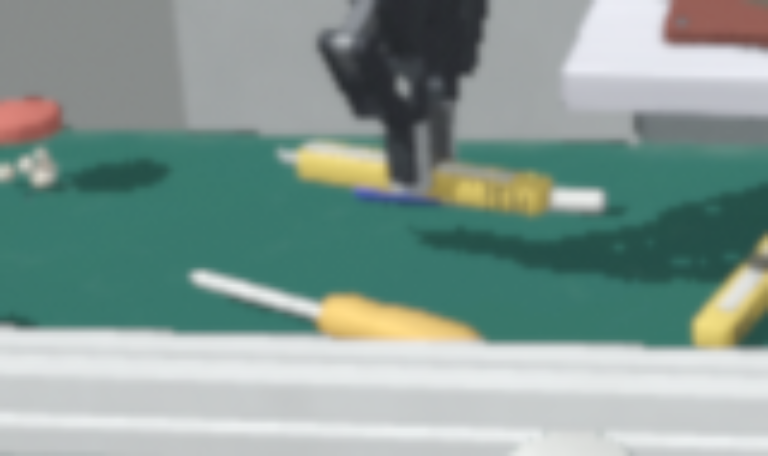

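View pics/e_top.png

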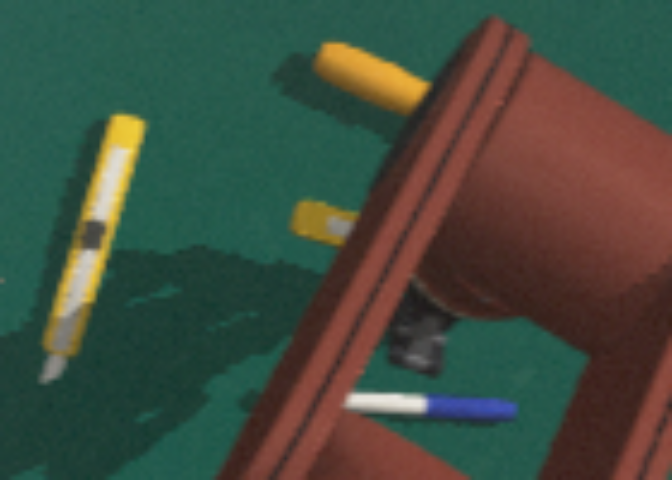

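The scene crop shows the cutter held level in the fingers at about (420,180), clear of the bench, with the screwdriver and marker untouched. Now I carry it to the well.

Run:
```python
from h import *
T=lambda:round(observe()["time_s"],2)
move_l([.430,-.181,.15],feed=.2)
e=rot([.017,1])
movep([.424,.252,.15],e); o=observe(); print(T(),o["eef_pos"],o["opening"])
move_l([.424,.252,.075],feed=.15); print(T())
for n in ("top","scene"):
    im,d=get_image(n)
    u=(slice(140,260),slice(180,330)) if n=="top" else (slice(160,260),slice(320,480))
    cv2.imwrite(f"pics/f_{n}.png",cv2.resize(im[u][:,:,::-1],None,fx=4.8,fy=4.8))
```

```text
7.94 [0.42429695 0.25122633 0.14971997] 0.017475344360034634
8.59
```

View pics/f_scene.png

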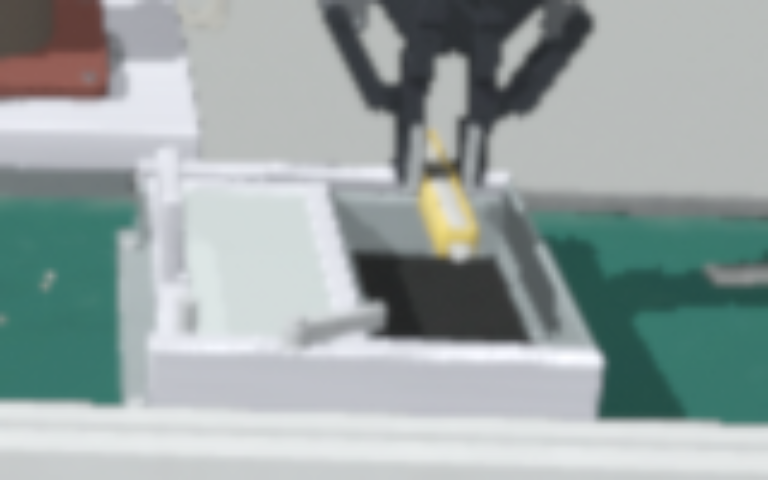

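View pics/f_top.png

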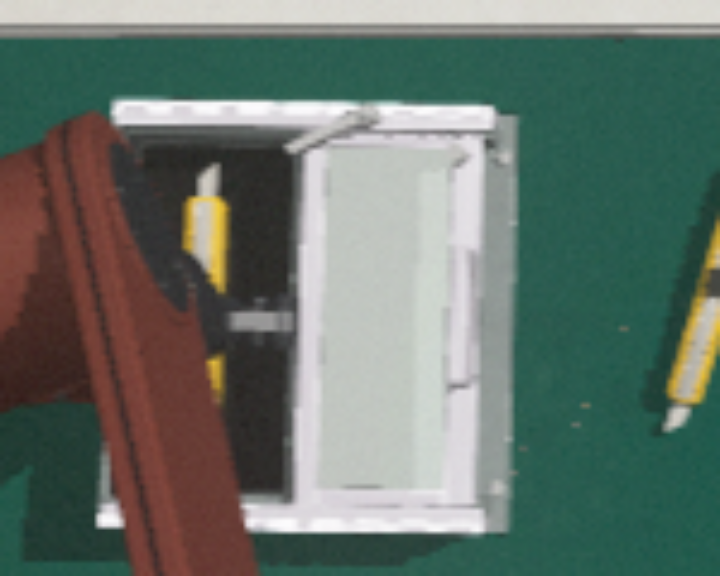

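Top crop: the cutter is centred over the dark well, with the blade tip at (210,165) and inside the wall, and it clears both the catch and the gate. Now I lower it.

Run:
```python
from h import *
T=lambda:round(observe()["time_s"],2)
print("tip x",ray("top",210/4.8+180,165/4.8+140,.085))
hit=move_l([.424,.252,.0085],feed=.08,max_force=10); o=observe(); print(T(),hit,o["eef_pos"],o["ft_force"])
if o["eef_pos"][2]<.014:
    gripper_to(.040); print(T(),observe()["opening"])
    move_l([.424,.252,.13],feed=.2)
    movep([.43,.02,.16],rot([.017,1])); o=observe(); print(T(),o["eef_pos"],o["opening"])
for n in ("top","scene"):
    im,d=get_image(n); np.savez(f"pics/{n}1.npz",im=im,d=d)
    u=(slice(140,260),slice(180,330)) if n=="top" else (slice(160,260),slice(320,480))
    cv2.imwrite(f"pics/g_{n}.png",cv2.resize(im[u][:,:,::-1],None,fx=4.8,fy=4.8))
```

```text
tip x [0.50630459 0.24506636 0.085     ]
9.49 True [0.42267184 0.25150357 0.00875879] [-2.32929311 -1.37078249  6.3716118 ]
9.83 0.0401584357189262
11.53 [0.42963517 0.02062621 0.15920936] 0.03974132724865767
```

View pics/g_scene.png

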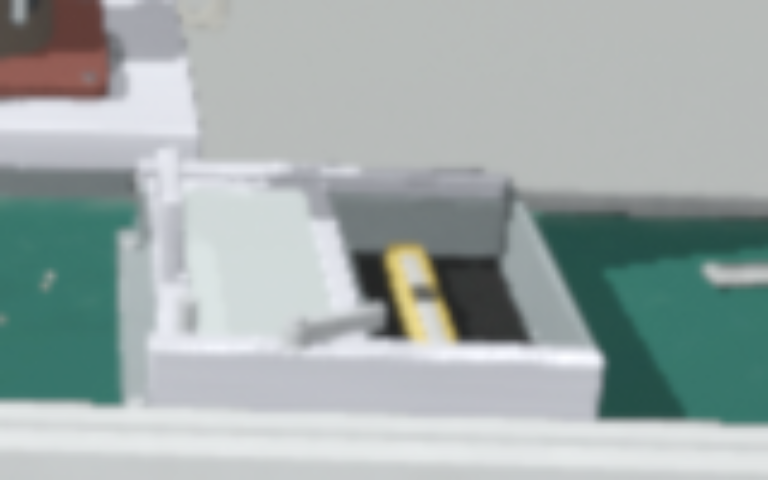

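View pics/g_top.png

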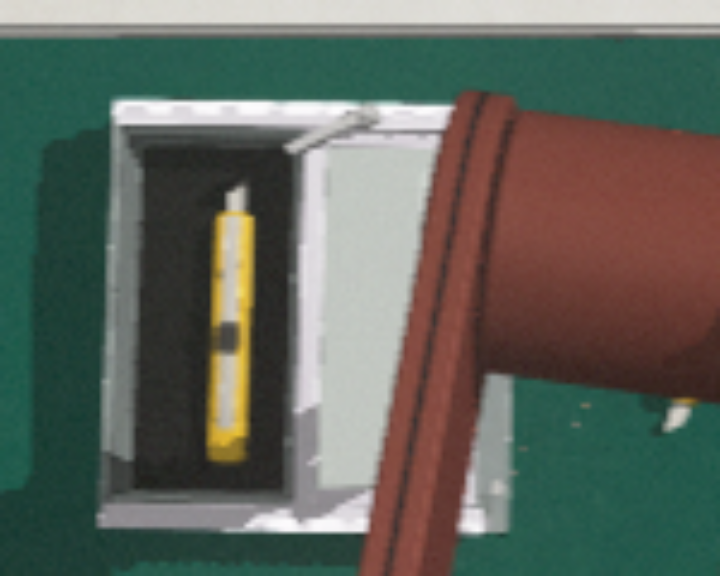

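The cutter lies flat in the well, in the top crop from (235,185) to (228,460), and it is released. Next I pinch the gate's tab.

Run:
```python
from h import *
T=lambda:round(observe()["time_s"],2)
e=rot([.017,1])
movep([.4315,.1175,.14],e); print(T())
hit=move_l([.4315,.1175,.056],feed=.12,max_force=10); o=observe(); print(T(),hit,o["eef_pos"],o["ft_force"])
if not hit:
    gripper_to(.004,40); o=observe(); print(T(),o["opening"],o["eef_pos"],o["ft_force"])
    im,d=get_image("scene"); cv2.imwrite("pics/h_scene.png",cv2.resize(im[140:260,320:480,::-1],None,fx=4.8,fy=4.8))
```

```text
12.11
12.96 False [0.43225715 0.11727258 0.05670948] [ 0.22656928  0.6009766  -0.28925404]
13.33 0.009605794916527159 [0.43242014 0.11794493 0.05709289] [-2.15571023  2.7840881   5.47412573]
```

View pics/h_scene.png

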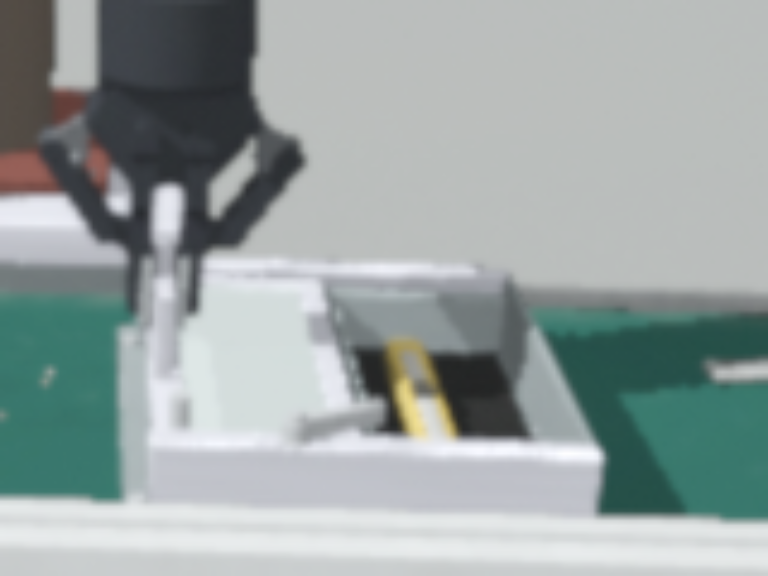

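The tab sits between the fingers at about (165,250), and the 9.6 mm opening matches its 10 mm thickness. Now I push it shut.

Run:
```python
from h import *
T=lambda:round(observe()["time_s"],2)
hit=move_l([.4330,.182,.0565],feed=.08,max_force=22); o=observe(); print(T(),hit,o["eef_pos"],o["ft_force"],o["opening"])
if not hit:
    hit=move_l([.4336,.218,.0565],feed=.04,max_force=30); o=observe(); print(T(),hit,o["eef_pos"],o["ft_force"],o["opening"])
for n in ("top","scene"):
    im,d=get_image(n)
    u=(slice(140,260),slice(180,330)) if n=="top" else (slice(140,260),slice(320,480))
    cv2.imwrite(f"pics/i_{n}.png",cv2.resize(im[u][:,:,::-1],None,fx=4.8,fy=4.8))
```

```text
14.34 False [0.43344979 0.18245679 0.05710137] [-0.98800115  0.03338265  4.96040744] 0.009128578237422424
15.39 False [0.43403656 0.21707739 0.05707464] [-1.0800249  -6.59889706  7.33588097] 0.008870042279793091
```

View pics/i_scene.png

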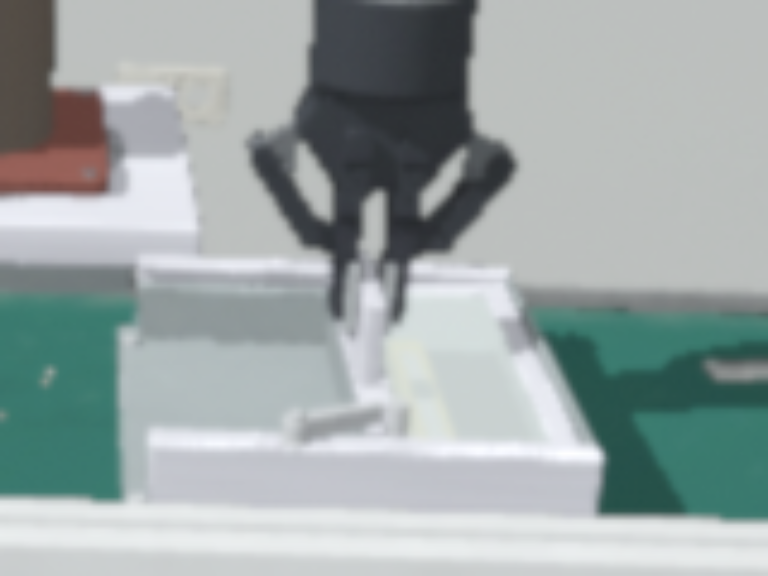

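View pics/i_top.png

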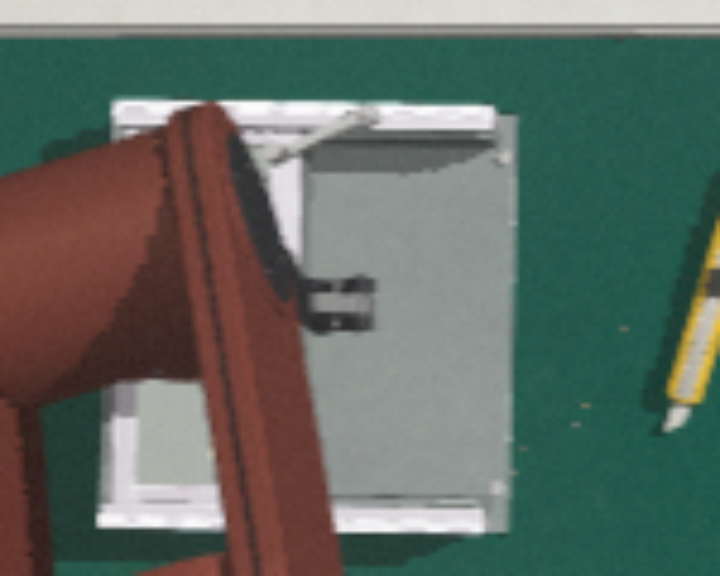

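The gate has moved 99 mm, but there is no end-stop force yet and the post is still beside the pawl at about (390,410). I'll push on until the force rises.

Run:
```python
from h import *
T=lambda:round(observe()["time_s"],2)
hit=move_l([.4338,.232,.0565],feed=.025,max_force=25); o=observe(); print(T(),hit,o["eef_pos"],o["ft_force"],o["opening"])
hold(.3); o=observe(); print(T(),o["eef_pos"],o["ft_force"])
im,d=get_image("scene"); cv2.imwrite("pics/j_scene.png",cv2.resize(im[180:260,330:470,::-1],None,fx=5.6,fy=5.6))
```

```text
15.8 True [0.43400722 0.21690783 0.05711265] [-1.80170629 -4.86723129  5.86383072] 0.0091925228458601
16.1 [0.43401326 0.216902   0.05712244] [-0.44216029 -3.97170538  5.41797021]
```

View pics/j_scene.png

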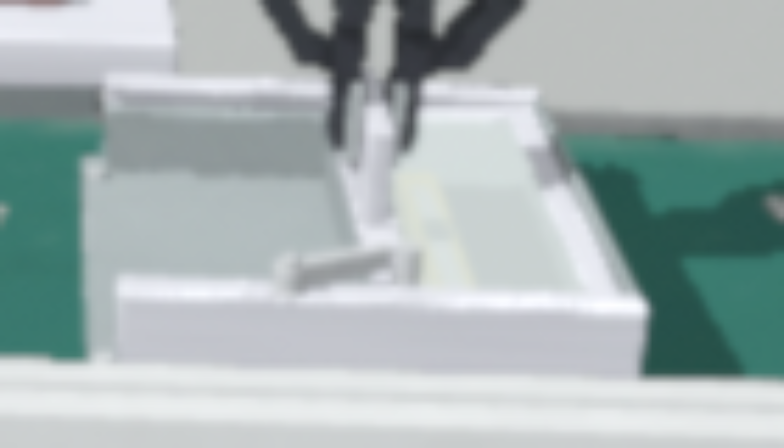

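The push ended on a firm stop, with y = 0.217 and a 25 N trip. I'll check the latch with a gentle pull, then push it home again.

Run:
```python
from h import *
T=lambda:round(observe()["time_s"],2)
hit=move_l([.4338,.205,.0570],feed=.025,max_force=14); o=observe(); print("pull",T(),hit,o["eef_pos"],o["ft_force"])
hit=move_l([.4338,.225,.0570],feed=.025,max_force=25); o=observe(); print("push",T(),hit,o["eef_pos"],o["ft_force"])
gripper_to(.045); o=observe(); print(T(),o["opening"],o["ft_force"])
move_l([.4338,.217,.15],feed=.15)
movep([.40,.0,.2],rot([.017,1])); print(T())
for n in ("top","scene"):
    im,d=get_image(n); np.savez(f"pics/{n}2.npz",im=im,d=d)
    u=(slice(140,260),slice(180,330)) if n=="top" else (slice(180,260),slice(330,470))
    cv2.imwrite(f"pics/k_{n}.png",cv2.resize(im[u][:,:,::-1],None,fx=4.8,fy=4.8))
    cv2.imwrite(f"pics/kf_{n}.png",im[:,:,::-1])
```

```text
pull 16.48 True [0.43389266 0.21397867 0.05713649] [0.11051514 2.01416703 1.47893645]
push 16.81 True [0.43400197 0.21687153 0.05713731] [-0.39581275 -3.94075766  4.90999517]
17.24 0.045280123674699496 [-0.2303656   0.77755632  0.20768911]
18.91
```

View pics/k_scene.png

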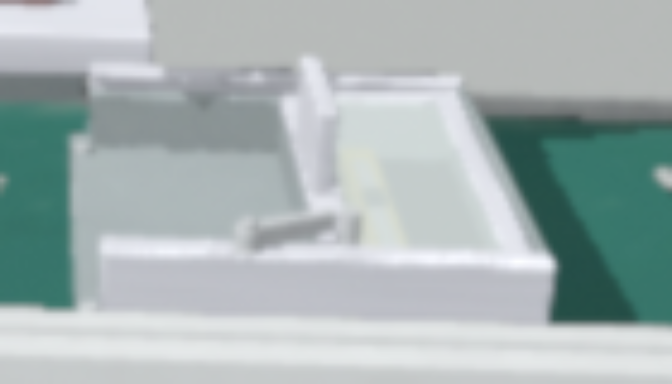

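View pics/k_top.png

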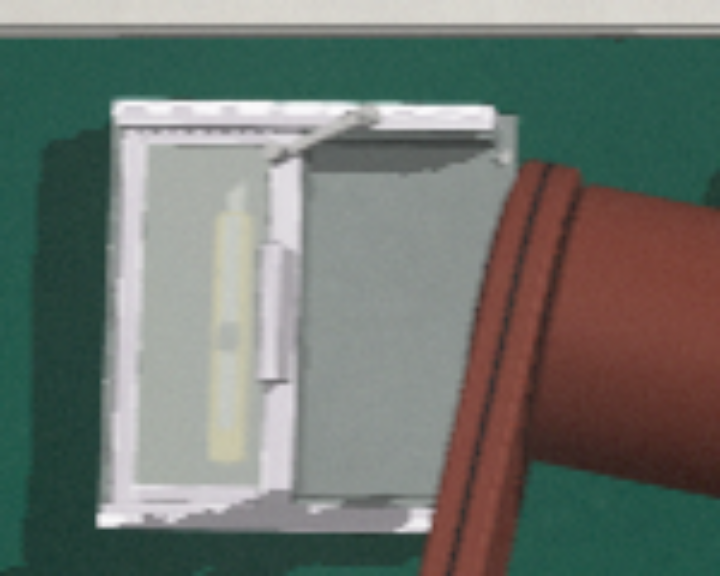

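View pics/kf_scene.png

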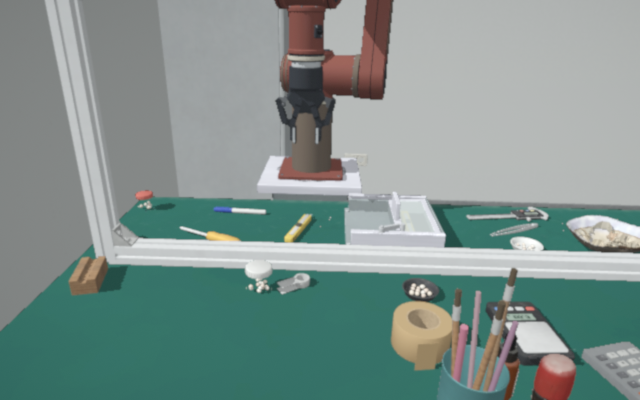

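The pull stopped after 3 mm, which is the play of a latched gate. The pawl rests behind the post, the cutter shows through the pane, and the screwdriver and marker look unmoved. I'm handing it in.

Run:
```python
from h import *
job_done(); print(observe()["time_s"])
```

```text
the job is handed in; nothing more can be done
the job is handed in; nothing more can be done
```

The cutter is put away in the knife safe and the gate is latched over it. I handed the job in just after 18.9 s, well inside the 51 s limit.

- **Cutter:** I took the cutter farthest to the robot's right, laid it flat along the middle of the well and let go. The top picture shows it lying inside the well, visible through the shut pane.
- **Gate:** I pinched the tab and pushed the gate about 99 mm to its end stop, where a 25 N limit stopped the push. A test pull stopped after about 3 mm at the 14 N limit, which matches the play of a latched gate. I then pushed it back to the stop, let go and moved clear.
- **Bystanders:** The screwdriver and marker look unmoved in the last picture. I compared them by eye and did not measure them again.
- **Disagreement:** The shut tab came to about y = 0.217, while my estimate from the outline of the safe was 0.2085. My estimate of the safe's position was therefore about 8 mm off along the slide. The cutter still lay well inside the well, and I shut the gate by force, so this did no harm.

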